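Put the plug gauge away in its case

TASK

Put the plug gauge away: lay it flat in the foam recess of the blue gauge case, without dropping it, then push the lid fully shut and only then swing the latch with the red knob all the way round until it lies straight across the lid. Leave the other things on the bench where they are.

Things in the scene. Friction and masses are not known exactly. Their poses are not given: they have to be found in the camera images.
- gauge_case: Blue gauge case screwed to the worktop. Origin: centre of its underside; x to its back (hinge side), y to its left, z up. Base 140 (x) x 160 (y) mm, rim at z = 40 mm, filled to the rim with black foam that has one open recess (blue floor) in the middle. A lug 24 mm wide at x = -96 to -70, y = -57 to -33 mm, 62 mm high, carries the latch; the lid is hinged at the back.
- recess (a point): Centre of the floor of the foam recess (case 0, 0, 26 mm). The recess is 30 (x) x 104 (y) mm, 14 mm deep. Finger notches cut to the same floor on both its long sides: within y = +-22 mm all is open from x = -65 to +65 mm.
- lid_hinge (a point): middle of the lid's hinge axis (case x = 70, y = 0, z = 40 mm); the axis runs along the case's y
- lid (a joint): Angle of the blue lid, rad: 0 fully shut on the rim, 1.9 its stop, leaning back past upright; starts open, 1.6 to 1.85. Hollow cap 140 x 160 x 22 mm, no handle; shut, its flat top is at case z = 62 mm. Stiff hinge (0.28 N m, about 3 N at 100 mm from the axis): it stays where it is left and must be pushed all the way.
- lid_front_edge (a point): middle of the lid's outer top front edge: 140 mm along the lid from the hinge axis and 22 mm out from its rim plane; case x = -70, z = 62 mm when shut
- latch (a joint): Angle of the steel swivel latch, rad: 0 (stop) = bar across the shut lid, pointing to the case's back (+x); 1.57 (stop) = clear, pointing to the case's right (-y); starts 1.25 to 1.57. Vertical axis at case x = -84, y = -45 mm. Friction 0.05 N m, about 1 N at the knob; stays where left. Bar 76 x 16 mm, z = 64 to 71 mm, 2 mm over the shut lid.
- latch_knob (a point): centre of the top of the round red knob on the latch bar: 14 mm across, case z = 71 to 97 mm, 60 mm from the pivot axis
- latch_pivot (a point): point on the latch's pivot axis, z = 71 mm
- plug_gauge: steel plug gauge with a red band, lying loose on the worktop: 24 x 98 x 24 mm (its behaviour is that of a square bar), 0.17 to 0.34 kg. Origin: centre of its underside; y along its length, z up.
- parallel: loose ground steel bar 10x110x25 mm, bystander
- needle_box: loose green-and-black flat case 72x130x26 mm, lid shut, bystander
- pen: loose red-and-white marker pen 134 mm long, 14 mm thick, bystander
- tape: loose roll of tape, 104 mm across, 24 mm high, bystander

How it is judged:
By the outcome, as a careful person would: the job done as asked, in the order asked, and still so for the second after the job is handed in, with the robot touching nothing.
It also fails if it takes over 72 s, if anything falls off the work surface, if the arm or the gripper's body presses on something with over 40 N, if the wrist force passes 120 N, or if a joint passes its speed limit or range.

ROBOT

A 6-joint arm with a two-finger parallel gripper is mounted at the origin on a cart in front of the work surface, level with it; the furniture and walls round the work are solid. World frame = base frame: x ahead of the robot, y to its left, z up, the work surface at z = 0. Lengths are in m, angles in rad, forces in N, time in s.
With the tool pointing down it reaches from about 0.425 to 0.925 m from the base axis. Payload 12.5 kg.
Tool frame: the origin (TCP) lies where the fingers leave the gripper's body, on its centre line; the fingertips stand 73 mm ahead of it and the grasp point (between the pads) lies 54 mm ahead of it; z points along the fingers, y is the line along which they close (so a half turn about z gives the same grasp; the last joint's range is limited). The gripper opens to 85 mm and grips with 20 to 120 N. Pads are 22 mm wide; open, the fingers measure 114 mm over their backs; the gripper's body (76 mm by 85 mm) begins 54 mm behind the grasp point. The pads swing forward as they close: fully open they stand 13 mm farther back than shut.
Start: joints at [1.182, 0.491, 1.559, -0, 1.092, -0.106], TCP at [0.174, 0.6, 0.304] pointing down, gripper open.
Joint ranges: [-3.1, 3.1], [-0.84, 2.19], [0.05, 2.79], [-1.13, 4.28], [0.06, 2.93], [-2.69, 2.69]. Speed limits (rad/s): [2.22, 2.22, 2.79, 3.14, 3.14, 3.14].

INTERFACE

Orientations are given as a unit quaternion [w, x, y, z].
In Python, from station import bot, camrig, sensors, ticket gives the robot as it stands (bot), with the cameras (camrig), the readings (sensors) and the job (ticket).
- The arm moves only by the tool pendant, called as name(argument=value, ...), one argument or row to a line, values as JSON. Schema: {"type":"object","properties":{"ticks":{"type":"array","items":{"type":"object","properties":{"trans":{"type":"array","items":{"type":"number"},"minItems":3,"maxItems":3},"turn":{"type":"number"}},"additionalProperties":false},"minItems":1,"maxItems":8},"finger_gap":{"type":"number"},"squeeze":{"type":"number"},"only":{"type":"string"},"quiet":{"type":"boolean"},"lines":{"type":"string"}},"required":["ticks"],"additionalProperties":false}. ticks is a list of rows, 1 to 8 of them, each an object with the fields trans (a list: dx, dy, dz in m), turn (a turn about the tool's z in rad); a field left out counts as zero; each row shifts and turns the commanded pose from where the row before left it, along the tool's axes as they then stand; what a row does not reach is not made up. A row lasts 1/10 s, in which the tool goes at most 0.05 m and 0.15 rad, less where a joint would pass 70% of its speed; a pose out of reach is approached as far as the arm can. finger_gap is the opening from 0.0 (shut) to 1.0 (fully open), set as the call begins (left out keeps the last). The fingers move at their own pace and stop on an object; squeeze is the grip in N (left out, the last holds). Time passes only in rows, so rows that do not move let the fingers close. The tool returns the time, the measured TCP pose, the force, the opening and the grip force at its end. only (a regular expression) keeps the lines of the reply that match it, lines (a string "A,B") keeps lines A to B, and quiet returns only ok. Input that does not fit is refused with a message, and nothing moves.
- sensors.get_state(): the state, without advancing time (a new reading comes with each control period).
- camrig.grab_frame(name): name is "scene" or "side" or "wrist"; returns the picture (400x640x3 uint8, red, green, blue); there is no depth.
- camrig.camera_info(name): a dict with "vertical_fov" (degrees; the focal length in pixels is half the picture's height over the tangent of half this angle, whatever the lens; pixels are square), "cx", "cy" (the principal point, pixels), "cam_to_world" (4x4, takes a point from camera to world coordinates); the wrist camera has in their place "T_tool_cam" (4x4, takes a point from camera to tool coordinates, whose origin is the TCP and whose axes are the flange's). Camera axes: x right, y down, z forward; pixel columns grow to the right and rows downward; lengths in m; the calibration is good to about 2 mm. A picture is of the moment at which its call begins: read the wrist's pose just before it. camera_info takes no time and is no camera call.
- ticket.hand_in(): hands the job in; it is judged then, once.
The state is a dict: "time_s": time; "qpos": joint angles; "joint_velocities": joint speeds; "tau": joint torques, N m; "eef_pos": TCP position; "eef_rot": TCP orientation; "ft_force": force on the tool from outside, world axes, zero at the start; "wrist_torque": the same for the moment, N m; "width": opening from 0.0 (shut) to 1.0 (fully open); "grip_force": force on a finger pad.
Only numpy, scipy, OpenCV 4.12 (cv2) and the standard library are available. Lean on these libraries where they do the work, as an engineer would, in place of code of your own. Each camera call takes 0.05 s, during which the arm holds its last target. There are 200 camera calls.

## Working session

There is one attempt and no reset: what is moved stays moved. The work goes in short steps, Python scripts to look and compute and a tool call to move; the robot and the scene stay as the last step left them, time stands still between calls to the robot, and variables do not carry over. Pictures are saved under pics/ and viewed, at most 10 in all, crops included, and the job is handed in when it is done.

```bash
ls; mkdir -p pics; python3 - <<'E'
from station import bot, camrig, sensors, ticket
import cv2,numpy as np
print(sensors.get_state())
for n in("scene","side","wrist"):
    im=camrig.grab_frame(n); cv2.imwrite(f"pics/{n}0.png",im[:,:,::-1]); print(n,camrig.camera_info(n))
E
```

```text
pics
station.py
{'time_s': 0.0, 'qpos': array([ 1.18240085e+00,  4.91594558e-01,  1.55945703e+00,  2.70854807e-05,
        1.09169602e+00, -1.05581602e-01]), 'joint_velocities': array([ 0.00029707,  0.00074408, -0.00031788,  0.00125426,  0.00090541,
        0.00069055]), 'tau': array([ 9.67601991e-04, -6.18443298e+01, -2.61590230e+01, -7.20991829e-05,
        4.02708843e-03,  2.87573289e-05]), 'eef_pos': array([0.17432016, 0.60004881, 0.30330333]), 'eef_rot': array([-1.52834071e-04,  1.40942310e-01,  9.90017642e-01, -5.57014424e-04]), 'ft_force': array([-0.42548351,  0.34969791, -0.17822002]), 'wrist_torque': array([ 0.01783752, -0.03788007,  0.02165986]), 'grip_force': 0.0, 'width': 0.9994692221728255}
scene {'vertical_fov': 56.23152491418462, 'cx': 313.34601459948243, 'cy': 198.65741548033014, 'cam_to_world': array([[ 0.784673  , -0.29936282,  0.54283532, -0.10799391],
       [-0.61964822, -0.35332833,  0.70085318, -0.89106557],
       [-0.01801029, -0.88630751, -0.46274684,  0.66293178],
       [ 0.        ,  0.        ,  0.        ,  1.        ]])}
side {'vertical_fov': 52.188526094534225, 'cx': 318.1731599844769, 'cy': 195.2373879358678, 'cam_to_world': array([[-0.22662296,  0.69211646, -0.68528596,  1.60157758],
       [ 0.97396222,  0.15648804, -0.16403991,  0.19794925],
       [-0.00629567, -0.70461784, -0.70955906,  1.16600116],
       [ 0.        ,  0.        ,  0.        ,  1.        ]])}
wrist {'vertical_fov': 66.3883071799429, 'cx': 323.4819907228998, 'cy': 200.83100485111936, 'T_tool_cam': array([[ 4.01448426e-04, -9.60183818e-01, -2.79368707e-01,
         7.14837138e-02],
       [ 9.99999641e-01,  1.77033402e-04,  8.28523983e-04,
        -9.08018395e-04],
       [-7.46077728e-04, -2.79368940e-01,  9.60183544e-01,
        -6.99760334e-02],
       [ 0.00000000e+00,  0.00000000e+00,  0.00000000e+00,
         1.00000000e+00]])}
```

View pics/scene0.png

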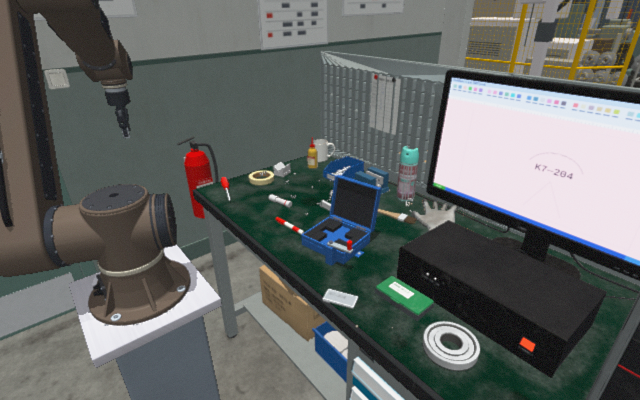

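View pics/side0.png

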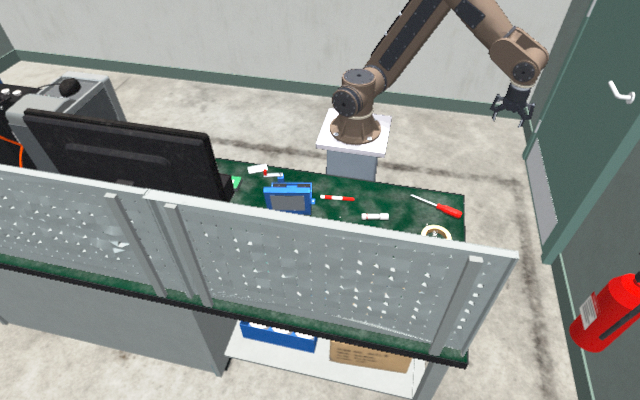

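Scene: case at about (340,235) with its lid open, pen at (288,226), and probably the gauge, grey with bands, at (280,200). The side view shows the gauge at (375,216) and the case at (288,200). I'll triangulate roughly and zoom in on both views.

```bash
cat > h.py <<'E'
import numpy as np,cv2
from station import bot, camrig, sensors, ticket
from scipy.spatial.transform import Rotation as R
def Rq(q): return R.from_quat([q[1],q[2],q[3],q[0]]).as_matrix()
def cam(n,st=None):
    c=camrig.camera_info(n); f=200/np.tan(np.radians(c["vertical_fov"])/2)
    if n=="wrist":
        T=np.eye(4);T[:3,:3]=Rq(st["eef_rot"]);T[:3,3]=st["eef_pos"];T=T@c["T_tool_cam"]
    else: T=c["cam_to_world"]
    return f,c["cx"],c["cy"],T
def ray(C,uv):
    f,cx,cy,T=C; d=T[:3,:3]@np.array([(uv[0]-cx)/f,(uv[1]-cy)/f,1]); return T[:3,3],d/np.linalg.norm(d)
def onz(C,uv,z):
    o,d=ray(C,uv); return o+d*(z-o[2])/d[2]
def tri(rays):
    A=0;b=0
    for o,d in rays:
        P=np.eye(3)-np.outer(d,d);A=A+P;b=b+P@o
    X=np.linalg.solve(A,b)
    return X,[np.linalg.norm(np.cross(X-o,d)) for o,d in rays]
def proj(C,X):
    f,cx,cy,T=C; p=(np.asarray(X)-T[:3,3])@T[:3,:3]; p=np.atleast_2d(p); return p[:,:2]/p[:,2:]*f+[cx,cy]
E
python3 - <<'E'
from h import *
S=cam("scene");D=cam("side")
for n,a,b in[("gauge",(280,200),(375,216)),("pen",(288,226),(337,198)),("white",(340,298),(258,168)),("green",(405,293),(238,183))]:
    print(n,tri([ray(S,a),ray(D,b)]),onz(S,a,.012),onz(D,b,.012))
i=cv2.imread("pics/scene0.png")[165:315,240:400];j=cv2.imread("pics/side0.png")[155:245,230:390]
cv2.imwrite("pics/z0.png",np.vstack([cv2.resize(i,None,fx=4,fy=4,interpolation=2)[:600]])[:600]); 
E
```

```text
gauge (array([0.55106147, 0.16534052, 0.01432392]), [np.float64(0.0013960348009239806), np.float64(0.0013960348009239391)]) [0.55350541 0.16706973 0.012     ] [0.54751664 0.16617716 0.012     ]
pen (array([0.47772213, 0.00614754, 0.0041185 ]), [np.float64(0.0002871433649358209), np.float64(0.0002871433649357862)]) [ 0.47066342 -0.00421981  0.012     ] [0.48562938 0.00727127 0.012     ]
white (array([ 0.37911172, -0.36066124,  0.00608486]), [np.float64(0.001636028883306139), np.float64(0.001636028883306404)]) [ 0.37538389 -0.36700878  0.012     ] [ 0.3840481  -0.35669047  0.012     ]
green (array([ 0.50383229, -0.43068757,  0.00882678]), [np.float64(0.027625805468332175), np.float64(0.02762580546833253)]) [ 0.51369332 -0.45737798  0.012     ] [ 0.49068936 -0.40650075  0.012     ]
```

View pics/z0.png

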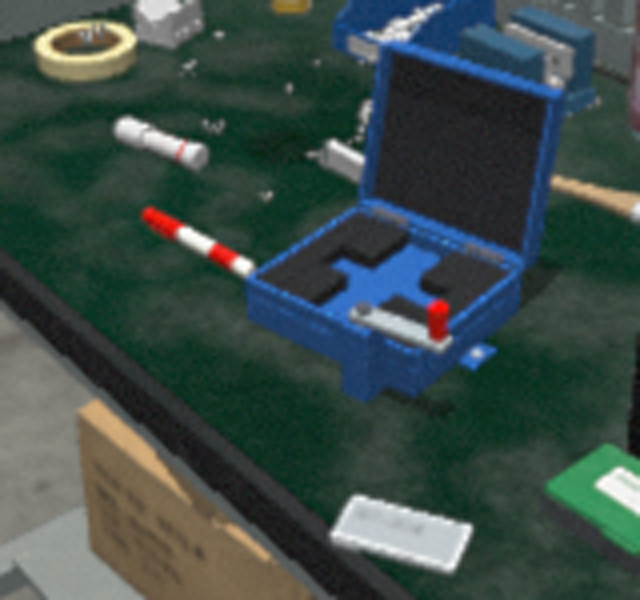

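The zoom shows the gauge with its red band at zoom (160,142), i.e. scene (280,200). The case rim corners are at zoom LF (250,278), LB (362,203) and RB (520,265). The latch points right, with its knob at zoom (437,305). The pen's end lies close to the case's front-left side.

```bash
python3 - <<'E'
from h import *
S=cam("scene")
for n,u,z in[("LF",(248,280),.04),("LB",(362,202),.04),("RB",(522,264),.04),("knobtop",(437,303),.097),("pivot",(362,312),.071),("lidTL",(382,45),.17),("lidTR",(560,92),.17),("g1",(127,130),.012),("g2",(197,155),.012)]:
    print(n,onz(S,(240+u[0]/4,165+u[1]/4),z).round(4))
st=sensors.get_state();Rm=Rq(st["eef_rot"]);print(Rm.round(3)); print(Rm.T@(np.array([.5,.165,.3])-st["eef_pos"]))
E
```

```text
LF [ 0.4487 -0.1124  0.04  ]
LB [ 0.5915 -0.0787  0.04  ]
RB [ 0.6238 -0.2295  0.04  ]
knobtop [ 0.4783 -0.2875  0.097 ]
pivot [ 0.4577 -0.2346  0.071 ]
lidTL [ 0.6207 -0.0686  0.17  ]
lidTR [ 0.665  -0.2193  0.17  ]
g1 [0.5409 0.2044 0.012 ]
g2 [0.563  0.1203 0.012 ]
[[-0.96   0.279 -0.   ]
 [ 0.279  0.96  -0.001]
 [ 0.    -0.001 -1.   ]]
[-0.4341359  -0.32689762  0.00369434]
```

pendant(
  ticks=[
    {"trans": [-0.0345, -0.0223, 0]},
    {"trans": [-0.0345, -0.0223, 0]},
    {"trans": [-0.0345, -0.0223, 0]},
    {"trans": [-0.0345, -0.0223, 0]},
    {"trans": [-0.0345, -0.0223, 0]},
    {"trans": [-0.0345, -0.0223, 0]},
    {"trans": [-0.0345, -0.0223, 0]},
    {"trans": [-0.0345, -0.0223, 0]},
  ],
  finger_gap=0.7,
)

```text
time_s: 0.95
eef_pos: [0.3905, 0.3504, 0.3039]
eef_rot: [-0.0, 0.141, 0.99, 0.0]
ft_force: [1.0, 0.5, -0.9]
width: 0.704
grip_force: 0.0
```

pendant(
  ticks=[
    {"trans": [-0.0345, -0.0223, 0]},
    {"trans": [-0.0345, -0.0223, 0]},
    {"trans": [-0.0345, -0.0223, 0]},
    {"trans": [-0.0345, -0.0223, 0]},
    {"trans": [-0.0345, -0.0223, 0]},
    {"trans": [-0.0345, -0.0223, 0]},
  ],
)

```text
time_s: 1.55
eef_pos: [0.552, 0.1641, 0.3038]
eef_rot: [-0.0, 0.141, 0.99, 0.0]
ft_force: [-0.4, 0.6, 0.2]
width: 0.702
grip_force: 0.0
```

pendant(
  ticks=[
    {"turn": 0.147},
    {"turn": 0.147},
    {"turn": 0.147},
    {"turn": 0.147},
    {"turn": 0.147},
    {"turn": 0.147},
    {"turn": 0.147},
    {},
  ],
)

```text
time_s: 2.35
eef_pos: [0.551, 0.1656, 0.3037]
eef_rot: [-0.0, 0.611, 0.792, -0.0]
ft_force: [-0.4, 0.2, -0.1]
width: 0.699
grip_force: 0.0
```

```bash
python3 - <<'E'
from h import *
st=sensors.get_state();im=camrig.grab_frame("wrist");cv2.imwrite("pics/w1.png",im[:,:,::-1])
np.save("w1.npy",np.r_[st["eef_pos"],st["eef_rot"]]);print(st["qpos"],st["eef_pos"],st["eef_rot"],st["time_s"])
E
```

```text
[ 1.77139217e-01  4.20591410e-01  1.68340471e+00  9.38525273e-05
  1.03790571e+00 -7.96877874e-02] [0.5510147  0.1656028  0.30373409] [-1.33792693e-04  6.10750848e-01  7.91822819e-01 -8.73520562e-05] 2.35
```

View pics/w1.png

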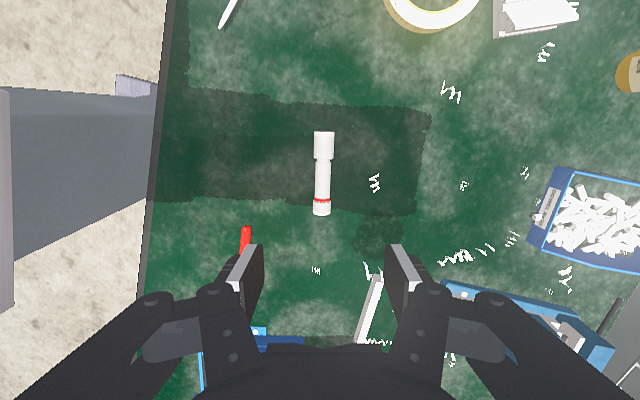

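Wrist view: gauge from (324,131) to (322,215), nearly upright in the picture, and the parallel at about (370,310). I'll take a second view of the gauge on the way to the case, then look at the case.

```bash
cat > snap.py <<'E'
import sys
from h import *
st=sensors.get_state();im=camrig.grab_frame("wrist");cv2.imwrite(f"pics/{sys.argv[1]}.png",im[:,:,::-1])
np.save(sys.argv[1]+".npy",np.r_[st["eef_pos"],st["eef_rot"]]);print(st["eef_pos"],st["eef_rot"],st["time_s"],abs(st["joint_velocities"]).max())
E
```

pendant(
  ticks=[
    {"trans": [-0.04, 0, 0]},
    {"trans": [-0.04, 0, 0]},
    {},
    {},
  ],
)

```text
time_s: 2.8
eef_pos: [0.5717, 0.0876, 0.3037]
eef_rot: [-0.0, 0.609, 0.793, -0.0]
ft_force: [-0.3, 1.3, -0.8]
width: 0.699
grip_force: 0.0
```

```bash
python3 snap.py w2
```

```text
[0.57165158 0.08762816 0.30374194] [-1.84259805e-04  6.09190680e-01  7.93023758e-01 -1.21078507e-05] 2.8 0.029470781532725872
```

pendant(
  ticks=[
    {"trans": [-0.04, -0.01, 0]},
    {"trans": [-0.04, -0.01, 0]},
    {"trans": [-0.04, -0.01, 0]},
    {"trans": [-0.04, -0.01, 0]},
    {"trans": [-0.04, -0.01, 0]},
    {"trans": [-0.04, -0.01, 0]},
    {"trans": [-0.04, -0.01, 0]},
    {"trans": [-0.04, -0.01, 0]},
  ],
)

```text
time_s: 3.65
eef_pos: [0.5764, -0.2419, 0.3039]
eef_rot: [-0.0, 0.608, 0.794, 0.0]
ft_force: [0.2, 0.5, -0.1]
width: 0.699
grip_force: 0.0
```

pendant(
  ticks=[
    {"trans": [0, -0.02, 0]},
    {},
    {},
  ],
)

```text
time_s: 3.95
eef_pos: [0.5572, -0.2458, 0.304]
eef_rot: [0.0, 0.609, 0.793, 0.0]
ft_force: [0.4, -0.1, 0.3]
width: 0.704
grip_force: 0.0
```

```bash
python3 snap.py w3
```

```text
[ 0.55717421 -0.24575778  0.30403341] [1.94138230e-05 6.09209164e-01 7.93009566e-01 1.45593310e-04] 3.95 0.016016924571916
```

View pics/w3.png

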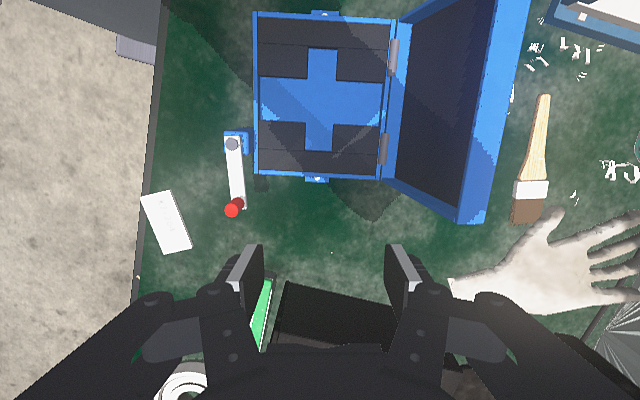

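Wrist view of the case: rim corners LF (254,12), LB (395,17), RF (254,175) and RB (381,180). The recess runs about (307–337, 48–152), pivot at (232,143), knob top at (233,209). I'll fit the case and gauge poses and overlay the result.

```bash
cat > fit.py <<'E'
from h import *
from scipy.optimize import least_squares
def L(n): a=np.load(n+".npy"); return cam("wrist",{"eef_pos":a[:3],"eef_rot":a[3:]})
S=cam("scene");W=L("w3")
z=lambda u,v:(240+u/4,165+v/4)
obs=[(W,(-70,80,40),(254,12)),(W,(70,80,40),(395,17)),(W,(-70,-80,40),(254,175)),
(W,(-15,52,40),(307,48)),(W,(15,52,40),(337,48)),(W,(-15,-52,40),(306,152)),(W,(15,-52,40),(333,152)),
(W,(-84,-45,71),(232,143)),
(S,(-70,80,40),z(248,280)),(S,(70,80,40),z(362,202)),(S,(70,-80,40),z(522,264)),(S,(-84,-45,71),z(362,312))]
def X(p,c): 
    c=np.atleast_2d(c)/1000;M=R.from_euler('z',p[3]).as_matrix();return c@M.T+p[:3]
f=lambda p:np.concatenate([(proj(C,X(p,c))[0]-o) for C,c,o in obs])
def fitp(): return least_squares(f,[.536,-.171,0,.22],loss='soft_l1')
def gauge():
    out=[]
    for n in("w1","w2"):
        im=cv2.imread(f"pics/{n}.png");h=cv2.cvtColor(im,cv2.COLOR_BGR2HSV);C=L(n)
        m=((h[...,1]<60)&(h[...,2]>130)).astype(np.uint8)*255
        m|=(((h[...,0]<8)|(h[...,0]>172))&(h[...,1]>60)&(h[...,2]>100)).astype(np.uint8)*255
        c0=proj(C,[.551,.165,.012])[0]
        nn,lab,s,ce=cv2.connectedComponentsWithStats(m)
        k=min([i for i in range(1,nn) if s[i,4]>300],key=lambda i:np.linalg.norm(ce[i]-c0))
        r=cv2.minAreaRect(np.argwhere(lab==k)[:,::-1].astype(np.float32));b=cv2.boxPoints(r)
        d=sorted(range(4),key=lambda i:b[i][1]);e1=(b[d[0]]+b[d[1]])/2;e2=(b[d[2]]+b[d[3]])/2
        out.append((C,e1,e2));print(n,s[k],r)
    return out
E
python3 - <<'E'
from fit import *
r=fitp();p=r.x;print(p,f(p).reshape(-1,2).round(1).tolist());np.save("case.npy",p)
K=(233,209);k=onz(W,K,p[2]+.097);print("knob",k);v=R.from_euler('z',-p[3]).apply(k-p[:3]);print(v,np.arctan2(-(v[1]+.045),v[0]+.084))
(a,a1,a2),(b,b1,b2)=gauge()
for u,w in((a1,b1),(a2,b2)): print(tri([ray(a,u),ray(b,w)]))
for C,u,w in((a,a1,a2),(b,b1,b2)):
    q,s=onz(C,u,.013),onz(C,w,.013);print((q+s)/2,np.linalg.norm(q-s),np.arctan2(-(q-s)[0],(q-s)[1]))
im=cv2.resize(cv2.imread("pics/w3.png")[:230,215:415],None,fx=2.6,fy=2.6,interpolation=2)
def dr(c,col):
    uv=((proj(W,X(p,c))-[215,0]+.5)*2.6).astype(np.int32);cv2.polylines(im,[uv],True,col,1)
dr([(-70,80,40),(70,80,40),(70,-80,40),(-70,-80,40)],(0,255,255));dr([(-15,52,40),(15,52,40),(15,-52,40),(-15,-52,40)],(0,255,0));dr([(-65,22,40),(65,22,40),(65,-22,40),(-65,-22,40)],(0,255,0));dr([(-96,-57,62),(-70,-57,62),(-70,-33,62),(-96,-33,62)],(255,255,255))
cv2.imwrite("pics/o1.png",im)
E
```

```text
[ 0.53262689 -0.16886844 -0.00070745  0.22015723] [[-2.7, -0.0], [0.6, 1.7], [0.8, -0.3], [0.4, -1.6], [0.5, -0.2], [-1.1, -0.5], [-0.6, 0.6], [1.0, 2.4], [-1.7, -0.5], [-2.5, 0.6], [-0.7, 1.1], [-0.0, -0.7]]
knob [ 0.47783962 -0.28582459  0.09629255]
[-0.07900611 -0.10216859  0.097     ] 1.4836638544341763
w1 [ 313  131   22   85 1472] ((323.42755126953125, 172.99896240234375), (20.070358276367188, 84.17957305908203), 0.8303154110908508)
w2 [ 312   53   24   96 1787] ((323.45947265625, 100.49945068359375), (22.011503219604492, 95.16698455810547), 0.7742201685905457)
(array([0.53789785, 0.21386936, 0.01934086]), [np.float64(0.00017254454203089164), np.float64(0.00017254454203058007)])
(array([0.56203059, 0.11728165, 0.0223352 ]), [np.float64(3.313848298014299e-05), np.float64(3.3138482980207674e-05)])
[0.55047699 0.16387249 0.013     ] 0.10238252580081732 0.24284576015476791
[0.54988738 0.16557128 0.013     ] 0.10167681420224192 0.24688381629267397
```

View pics/o1.png

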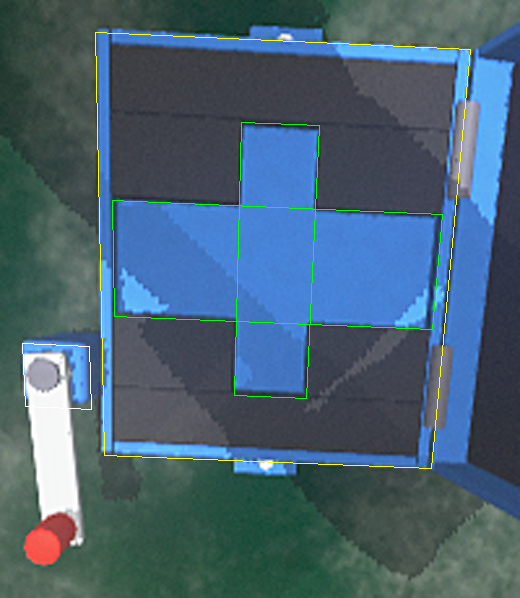

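The overlay matches the rim, recess and notches to about a pixel. The case is at (0.5326,-0.1689) with yaw 0.220, and the latch is at about 1.48. The gauge is at (0.550,0.1655) with yaw 0.246 and its top at about 0.022. Going to grasp.

pendant(
  ticks=[
    {"trans": [0.04, 0.01, 0]},
    {"trans": [0.04, 0.01, 0]},
    {"trans": [0.04, 0.01, 0]},
    {"trans": [0.04, 0.01, 0]},
    {"trans": [0.04, 0.01, 0]},
    {"trans": [0.04, 0.01, 0]},
    {"trans": [0.04, 0.01, 0]},
    {"trans": [0.04, 0.01, 0]},
  ],
  quiet=true,
)

```text
ok
```

pendant(
  ticks=[
    {"trans": [0.04, 0.01, 0]},
    {"trans": [0.04, 0.01, 0]},
    {"turn": 0.015},
    {"trans": [0, 0, 0.04]},
    {"trans": [0, 0, 0.04]},
    {"trans": [0, 0, 0.04]},
    {},
    {},
  ],
)

```text
time_s: 5.6
eef_pos: [0.5513, 0.1661, 0.1845]
eef_rot: [-0.0, 0.615, 0.788, -0.0]
ft_force: [0.0, -0.2, 0.6]
width: 0.7
grip_force: 0.0
```

```bash
python3 - <<'E'
from h import *
s=sensors.get_state();M=Rq(s["eef_rot"]);print(M.T@(np.array([.550,.1655,.076])-s["eef_pos"]),np.arctan2(M[1,1],M[0,1]))
E
```

```text
[-0.0003066  -0.00141015  0.10851345] 0.24495329476105523
```

pendant(
  ticks=[
    {"trans": [0, -0.0014, 0.036]},
    {"trans": [0, 0, 0.036]},
    {"trans": [0, 0, 0.02]},
    {"trans": [0, 0, 0.0155]},
    {},
    {},
  ],
)

```text
time_s: 6.2
eef_pos: [0.5507, 0.1656, 0.0783]
eef_rot: [0.001, 0.616, 0.788, 0.001]
ft_force: [-0.2, 0.3, -0.4]
width: 0.699
grip_force: 0.0
```

pendant(
  ticks=[
    {},
    {},
    {},
    {},
    {},
    {},
    {},
  ],
  finger_gap=0.15,
  squeeze=60,
)

```text
time_s: 6.9
eef_pos: [0.5502, 0.1654, 0.0778]
eef_rot: [0.001, 0.616, 0.788, 0.001]
ft_force: [-0.8, -1.3, 10.0]
width: 0.269
grip_force: 59.2
```

pendant(
  ticks=[
    {"trans": [0, 0, -0.01]},
    {"trans": [0, 0, -0.03]},
    {"trans": [0, 0, -0.04]},
    {"trans": [0, 0, -0.04]},
    {"turn": 0.026},
    {},
  ],
)

```text
time_s: 7.5
eef_pos: [0.5496, 0.1653, 0.1973]
eef_rot: [0.001, 0.626, 0.78, 0.001]
ft_force: [-0.5, -0.7, -2.9]
width: 0.267
grip_force: 59.6
```

```bash
python3 - <<'E'
from h import *
s=sensors.get_state();M=Rq(s["eef_rot"]);print(M.T@(np.array([.5326,-.1689,.2])-s["eef_pos"]),np.arctan2(M[1,1],M[0,1]))
E
```

```text
[-0.32266133 -0.08858484 -0.00282812] 0.2172644260915758
```

pendant(
  ticks=[
    {"trans": [-0.04, -0.011, 0]},
    {"trans": [-0.04, -0.011, 0]},
    {"trans": [-0.04, -0.011, 0]},
    {"trans": [-0.04, -0.011, 0]},
    {"trans": [-0.04, -0.011, 0]},
    {"trans": [-0.04, -0.011, 0]},
    {"trans": [-0.04, -0.011, 0]},
    {"trans": [-0.04, -0.011, 0]},
  ],
)

```text
time_s: 8.3
eef_pos: [0.5321, -0.1677, 0.1948]
eef_rot: [-0.001, 0.626, 0.78, -0.0]
ft_force: [0.5, 0.5, -1.8]
width: 0.267
grip_force: 59.5
```

pendant(
  ticks=[
    {"trans": [-0.002, 0, 0.03]},
    {},
    {},
    {},
  ],
)

```text
time_s: 8.7
eef_pos: [0.5336, -0.1673, 0.1667]
eef_rot: [-0.0, 0.626, 0.78, 0.0]
ft_force: [0.8, 0.3, -2.3]
width: 0.265
grip_force: 59.4
```

```bash
python3 snap.py w4
python3 - <<'E'
from fit import *
p=np.load("case.npy");C=L("w4");s=sensors.get_state();M=Rq(s["eef_rot"])
print(M.T@(np.array([p[0],p[1],.102])-s["eef_pos"]),np.arctan2(M[1,1],M[0,1]))
im=cv2.imread("pics/w4.png")
for c in([(-70,80,40),(70,80,40),(70,-80,40),(-70,-80,40)],[(-15,52,40),(15,52,40),(15,-52,40),(-15,-52,40)],[(-65,22,40),(65,22,40),(65,-22,40),(-65,-22,40)]):
    cv2.polylines(im,[(proj(C,X(p,c))+.5).astype(np.int32)],True,(0,255,255),1)
# expected gauge top in hand: centred at tcp
T=np.array(s["eef_pos"]);Xg=[T+M@np.array([a,b,.054-.0]) for a,b in((-.049,-.012),(-.049,.012),(.049,.012),(.049,-.012))]
cv2.polylines(im,[(proj(C,np.array(Xg))+.5).astype(np.int32)],True,(255,0,255),1)
cv2.imwrite("pics/o2.png",im)
E
```

```text
[ 0.53359105 -0.16732077  0.16671634] [-2.03143603e-04  6.25500570e-01  7.80223683e-01  2.01440612e-05] 8.7 0.01262474862903714
[-0.00125063 -0.00144257  0.06500527] 0.21931123640930633
```

View pics/o2.png

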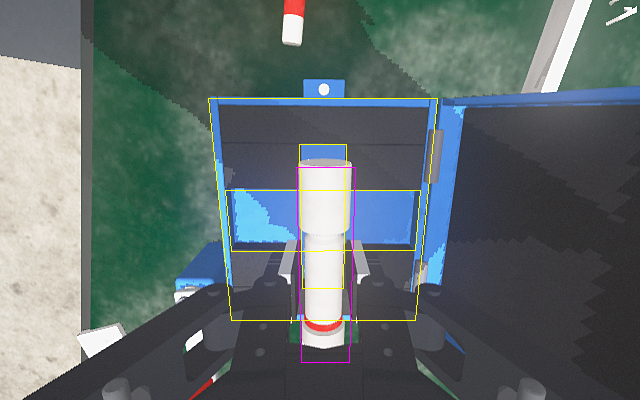

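The recess overlay coincides with the picture. The gauge sits centred in the grip, its far end at row about 160 as predicted. Lowering.

pendant(
  ticks=[
    {"trans": [-0.0012, -0.0014, 0.02]},
    {"trans": [0, 0, 0.012]},
    {},
    {},
  ],
)

```text
time_s: 9.15
eef_pos: [0.5325, -0.1693, 0.1347]
eef_rot: [-0.0, 0.626, 0.78, 0.0]
ft_force: [1.3, 0.3, -1.9]
width: 0.264
grip_force: 59.5
```

```bash
python3 - <<'E'
from h import *
p=np.load("case.npy")
s=sensors.get_state();M=Rq(s["eef_rot"]);print(M.T@(np.array([p[0],p[1],.1038])-s["eef_pos"]))
E
```

```text
[0.0004279  0.00018053 0.0308769 ]
```

pendant(
  ticks=[
    {"trans": [0, 0, 0.01]},
    {"trans": [0, 0, 0.008]},
    {"trans": [0, 0, 0.006]},
    {"trans": [0, 0, 0.004]},
    {},
    {},
  ],
)

```text
time_s: 9.75
eef_pos: [0.5324, -0.1696, 0.1063]
eef_rot: [-0.0, 0.626, 0.78, 0.0]
ft_force: [0.3, 0.6, -2.3]
width: 0.265
grip_force: 59.5
```

pendant(
  ticks=[
    {"trans": [0, 0, 0.0015]},
    {"trans": [0, 0, 0.0015]},
    {},
    {},
  ],
)

```text
time_s: 10.15
eef_pos: [0.5325, -0.1696, 0.1038]
eef_rot: [0.0, 0.626, 0.78, 0.0]
ft_force: [-1.7, 0.3, 4.8]
width: 0.267
grip_force: 60.3
```

Force changed by +7 N at the expected height, so the gauge is on the recess floor. Releasing and raising.

pendant(
  ticks=[
    {},
    {},
    {},
    {},
    {},
  ],
  finger_gap=0.55,
  squeeze=20,
)

```text
time_s: 10.65
eef_pos: [0.5323, -0.1696, 0.1033]
eef_rot: [-0.0, 0.626, 0.78, 0.0]
ft_force: [1.2, 0.4, -0.3]
width: 0.545
grip_force: 0.0
```

pendant(
  ticks=[
    {"trans": [0, 0, -0.02]},
    {"trans": [0, 0, -0.04]},
    {"trans": [0, 0, -0.04]},
    {"trans": [-0.04, 0, -0.04]},
    {"trans": [-0.04, 0, -0.03]},
    {},
    {},
  ],
)

```text
time_s: 11.35
eef_pos: [0.5483, -0.2436, 0.2688]
eef_rot: [0.0, 0.627, 0.779, 0.0]
ft_force: [0.1, -0.2, -0.1]
width: 0.551
grip_force: 0.0
```

```bash
python3 snap.py w5
python3 - <<'E'
from fit import *
p=np.load("case.npy");C=L("w5");s=sensors.get_state();M=Rq(s["eef_rot"])
im=cv2.imread("pics/w5.png")
for c in([(-15,52,40),(15,52,40),(15,-52,40),(-15,-52,40)],):
    cv2.polylines(im,[(proj(C,X(p,c))+.5).astype(np.int32)],True,(0,255,255),1)
for th,col in((1.65,(0,255,0)),(1.75,(0,255,255)),(1.85,(255,0,255))):
    e=[(70-140*np.cos(th)+22*np.sin(th),y,40+140*np.sin(th)+22*np.cos(th)) for y in(80,-80)]
    cv2.polylines(im,[(proj(C,X(p,e))+.5).astype(np.int32)],True,col,1)
cv2.imwrite("pics/o3.png",im)
h=X(p,[-84,-105,0])[0];print(M.T@(np.array([h[0],h[1],.148])-s["eef_pos"]))
E
```

```text
[ 0.54833174 -0.24360155  0.2687813 ] [1.60178345e-04 6.26500505e-01 7.79420988e-01 1.26936456e-04] 11.35 0.04396463110217082
[-0.02983476 -0.08275072  0.12005384]
```

View pics/o3.png

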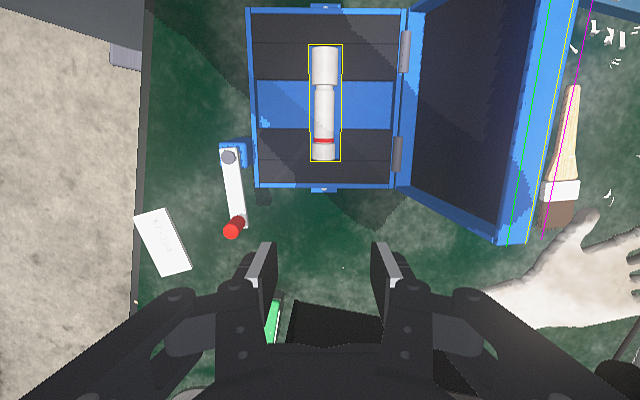

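The gauge lies flat inside the recess outline. The lid is at about 1.73 rad. The latch, at about 1.48, is barely clear of the lid's path, so I'll grip the knob at the 1.57 position to move it fully clear.

pendant(
  ticks=[
    {"trans": [-0.015, -0.04, 0]},
    {"trans": [-0.015, -0.043, 0]},
    {"trans": [0, 0, 0.04]},
    {"trans": [0, 0, 0.03]},
    {},
    {},
  ],
)

```text
time_s: 12.0
eef_pos: [0.4742, -0.2897, 0.1984]
eef_rot: [-0.001, 0.626, 0.78, 0.0]
ft_force: [0.7, 0.1, 0.2]
width: 0.547
grip_force: 0.0
```

pendant(
  ticks=[
    {"trans": [0, 0, 0.03]},
    {"trans": [0, 0, 0.02]},
    {},
    {},
    {},
  ],
)

```text
time_s: 12.5
eef_pos: [0.4747, -0.2906, 0.1504]
eef_rot: [0.001, 0.626, 0.78, 0.0]
ft_force: [-0.1, -0.3, 0.8]
width: 0.551
grip_force: 0.0
```

pendant(
  ticks=[
    {},
    {},
    {},
    {},
    {},
    {},
  ],
  finger_gap=0.1,
  squeeze=20,
)

```text
time_s: 13.1
eef_pos: [0.4743, -0.2906, 0.1494]
eef_rot: [0.001, 0.626, 0.78, 0.0]
ft_force: [0.6, 0.5, 6.5]
width: 0.15
grip_force: 21.2
```

pendant(
  ticks=[
    {},
    {},
    {},
    {"trans": [0, 0, -0.03]},
    {"trans": [0, 0, -0.04]},
    {"trans": [0, 0, -0.04]},
    {"trans": [0, 0, -0.035]},
    {},
  ],
  finger_gap=0.45,
  squeeze=20,
)

```text
time_s: 13.9
eef_pos: [0.4749, -0.291, 0.2981]
eef_rot: [0.004, 0.626, 0.78, 0.0]
ft_force: [-0.1, 0.3, -1.1]
width: 0.447
grip_force: 0.0
```

pendant(
  ticks=[
    {"trans": [0.0175, 0.038, 0]},
    {"trans": [0.0175, 0.038, 0]},
    {"trans": [0.0175, 0.038, 0]},
    {"trans": [0.0175, 0.038, 0]},
    {"trans": [0.0175, 0.038, 0]},
    {"trans": [0.0175, 0.038, 0]},
    {},
    {},
  ],
  finger_gap=0,
  squeeze=30,
)

```text
time_s: 14.7
eef_pos: [0.6741, -0.1378, 0.2922]
eef_rot: [-0.001, 0.625, 0.78, -0.0]
ft_force: [-0.7, -0.1, -0.8]
width: -0.003
grip_force: 0.0
```

```bash
cat > tip.py <<'E'
from h import *
p=np.load("case.npy");s=sensors.get_state();M=Rq(s["eef_rot"])
t=s["eef_pos"]+M@[0,0,.073];print("tip in case",(R.from_euler('z',-p[3]).apply(t-p[:3])*1000).round(1),"yaw err",np.arctan2(M[1,1],M[0,1])-p[3],"w",s["width"],"F",s["ft_force"].round(1),s["time_s"])
E
python3 tip.py
```

```text
tip in case [144.7  -0.5 219.9] yaw err -0.0006024482698659961 w -0.002609466499961894 F [-0.7 -0.1 -0.8] 14.7
```

pendant(
  ticks=[
    {"trans": [0, 0, 0.036]},
    {"trans": [0, 0, 0.036]},
    {},
    {},
  ],
)

```text
time_s: 15.1
eef_pos: [0.6736, -0.1395, 0.2222]
eef_rot: [-0.0, 0.626, 0.78, -0.0]
ft_force: [0.5, -0.0, 1.0]
width: -0.004
grip_force: 0.0
```

```bash
python3 tip.py
```

```text
tip in case [144.   -2.1 149.9] yaw err -0.0031836743764178665 w -0.0036494159572543106 F [ 0.5 -0.   1. ] 15.1
```

pendant(
  ticks=[
    {"trans": [0, -0.02, 0]},
    {"trans": [0, -0.019, 0]},
    {},
  ],
)

```text
time_s: 15.4
eef_pos: [0.6351, -0.1479, 0.2245]
eef_rot: [0.001, 0.626, 0.779, 0.0]
ft_force: [1.1, -0.8, -0.4]
width: 0.003
grip_force: 0.0
```

```bash
python3 tip.py
```

```text
tip in case [104.8  -2.  152.2] yaw err -0.0033366420840032496 w 0.002640492835414785 F [ 1.1 -0.8 -0.4] 15.4
```

pendant(
  ticks=[
    {"trans": [0, -0.016, 0]},
    {"trans": [0, -0.016, 0]},
    {"trans": [0, -0.017, 0.003]},
    {"trans": [0, -0.017, 0.004]},
    {"trans": [0, -0.015, 0.008]},
    {"trans": [0, -0.015, 0.009]},
    {},
  ],
)

```text
time_s: 16.1
eef_pos: [0.5419, -0.1683, 0.1984]
eef_rot: [0.0, 0.626, 0.78, 0.0]
ft_force: [-0.1, 0.5, -0.5]
width: -0.002
grip_force: 0.0
```

```bash
python3 tip.py
```

```text
tip in case [  9.2  -1.5 126.1] yaw err -0.0031130903143508637 w -0.0018621260728740891 F [-0.1  0.5 -0.5] 16.1
```

pendant(
  ticks=[
    {"trans": [0, -0.012, 0.012]},
    {"trans": [0, -0.012, 0.014]},
    {},
  ],
)

```text
time_s: 16.4
eef_pos: [0.5188, -0.1732, 0.1716]
eef_rot: [-0.0, 0.626, 0.78, -0.0]
ft_force: [-0.1, 0.3, -0.9]
width: -0.002
grip_force: 0.0
```

```bash
python3 tip.py
```

```text
tip in case [-14.5  -1.2  99.3] yaw err -0.0027245569336510622 w -0.0019935454972239168 F [-0.1  0.3 -0.9] 16.4
```

```bash
python3 - <<'E'
from h import *
im=camrig.grab_frame("scene");cv2.imwrite("pics/s1.png",cv2.resize(im[120:280,240:400,::-1],None,fx=3.5,fy=3.5,interpolation=2))
E
```

```text
(no output)
```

View pics/s1.png

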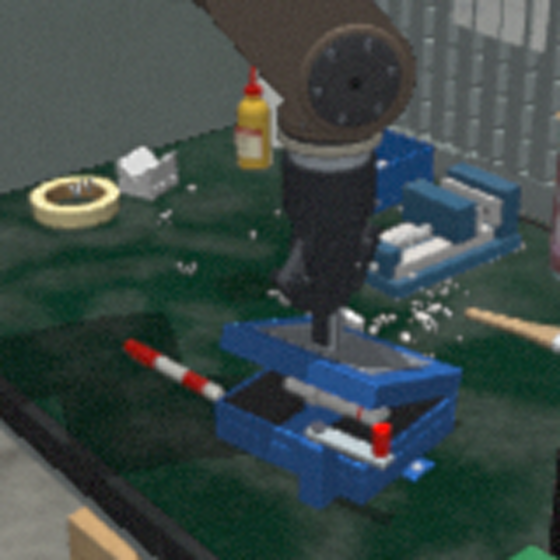

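The lid follows the finger and is nearly closed, at about 0.4 rad, with the gauge in place and the latch clear. I'll keep pushing down.

pendant(
  ticks=[
    {"trans": [0, -0.008, 0.012]},
    {"trans": [0, -0.006, 0.012]},
    {"trans": [0, -0.002, 0.01]},
    {"trans": [0, 0, 0.003]},
    {},
  ],
)

```text
time_s: 16.95
eef_pos: [0.5038, -0.1765, 0.1349]
eef_rot: [0.0, 0.626, 0.78, 0.0]
ft_force: [-0.3, -0.1, 0.1]
width: -0.003
grip_force: 0.0
```

```bash
python3 tip.py
```

```text
tip in case [-29.8  -1.1  62.6] yaw err -0.00210124484074678 w -0.0027396505631005325 F [-0.3 -0.1  0.1] 16.95
```

pendant(
  ticks=[
    {"trans": [0, 0, 0.002]},
    {"trans": [0, 0, 0.002]},
    {},
  ],
)

```text
time_s: 17.25
eef_pos: [0.5039, -0.1765, 0.1342]
eef_rot: [0.002, 0.626, 0.78, 0.0]
ft_force: [-10.2, 4.3, 41.9]
width: -0.0
grip_force: 21.3
```

```bash
python3 tip.py
```

```text
tip in case [-29.5  -1.3  61.9] yaw err -0.0018105368691897494 w -0.00029525872582543443 F [-10.2   4.3  41.9] 17.25
```

The lid met a hard stop at case z = 62 mm with 42 N, so it is shut. Now the knob.

pendant(
  ticks=[
    {"trans": [0, 0, -0.01]},
    {"trans": [0, 0, -0.03]},
    {"trans": [0, 0, -0.03]},
    {"trans": [-0.035, -0.018, 0]},
    {"trans": [-0.035, -0.018, 0]},
    {"trans": [-0.034, -0.018, 0]},
    {},
    {},
  ],
  finger_gap=0.45,
  squeeze=20,
)

```text
time_s: 18.05
eef_pos: [0.4729, -0.2901, 0.2009]
eef_rot: [0.0, 0.627, 0.779, 0.0]
ft_force: [-0.7, -0.2, 0.6]
width: 0.449
grip_force: 0.0
```

```bash
python3 tip.py
```

```text
tip in case [ -84.7 -105.3  128.6] yaw err -0.003779358510680536 w 0.4491610579364017 F [-0.7 -0.2  0.6] 18.05
```

pendant(
  ticks=[
    {"trans": [0, 0, 0.03]},
    {"trans": [0, 0.0005, 0.02]},
    {},
    {},
  ],
)

```text
time_s: 18.45
eef_pos: [0.4739, -0.2888, 0.1511]
eef_rot: [-0.0, 0.626, 0.78, 0.0]
ft_force: [-0.7, -0.8, 0.2]
width: 0.452
grip_force: 0.0
```

pendant(
  ticks=[
    {},
    {},
    {},
    {},
    {},
  ],
  finger_gap=0.1,
  squeeze=25,
)

```text
time_s: 18.95
eef_pos: [0.4737, -0.2896, 0.1518]
eef_rot: [0.001, 0.626, 0.78, 0.0]
ft_force: [1.2, 2.3, 7.4]
width: 0.15
grip_force: 24.7
```

pendant(
  ticks=[
    {"trans": [0.0007, 0.0094, 0]},
    {"trans": [0.0022, 0.0092, 0]},
    {"trans": [0.0036, 0.0087, 0]},
    {"trans": [0.0049, 0.008, 0]},
    {"trans": [0.0061, 0.0071, 0]},
    {},
    {},
  ],
)

```text
time_s: 19.65
eef_pos: [0.5115, -0.2631, 0.1515]
eef_rot: [0.001, 0.626, 0.78, 0.0]
ft_force: [0.4, 0.8, 4.9]
width: 0.149
grip_force: 25.2
```

```bash
python3 tip.py
```

```text
tip in case [-41.1 -87.4  79.2] yaw err -0.001848603134264798 w 0.1493195825724763 F [0.4 0.8 4.9] 19.65
```

pendant(
  ticks=[
    {"trans": [0.0071, 0.0061, 0]},
    {"trans": [0.008, 0.0049, 0]},
    {"trans": [0.0087, 0.0036, 0]},
    {"trans": [0.0092, 0.0022, 0]},
    {"trans": [0.0094, 0.0007, 0]},
    {},
    {},
  ],
)

```text
time_s: 20.35
eef_pos: [0.5188, -0.2176, 0.1511]
eef_rot: [-0.0, 0.626, 0.78, 0.0]
ft_force: [-2.7, 0.5, 7.4]
width: 0.152
grip_force: 25.6
```

```bash
python3 tip.py
```

```text
tip in case [-24.1 -44.5  78.8] yaw err -0.002135917721832331 w 0.15159225563478643 F [-2.7  0.5  7.4] 20.35
```

pendant(
  ticks=[
    {"trans": [0.002, 0, 0]},
    {"trans": [0.002, 0, 0]},
    {},
    {},
  ],
)

```text
time_s: 20.75
eef_pos: [0.5185, -0.2161, 0.1512]
eef_rot: [0.002, 0.626, 0.78, -0.001]
ft_force: [-3.3, -16.1, 1.5]
width: 0.143
grip_force: 25.2
```

```bash
python3 tip.py
```

```text
tip in case [-24.  -43.2  78.9] yaw err -0.002063065853075946 w 0.1433809384661406 F [ -3.3 -16.1   1.5] 20.75
```

The stop is reached with a 16 N reaction at φ ≈ 0. Releasing, retreating and checking.

pendant(
  ticks=[
    {},
    {},
    {},
    {},
    {"trans": [0, 0, -0.03]},
    {"trans": [0, 0, -0.04]},
    {"trans": [-0.04, 0, -0.04]},
    {"trans": [-0.04, 0, -0.03]},
  ],
  finger_gap=0.45,
  squeeze=20,
)

```text
time_s: 21.55
eef_pos: [0.5346, -0.2875, 0.2886]
eef_rot: [0.001, 0.625, 0.781, 0.0]
ft_force: [1.9, 0.6, -0.5]
width: 0.449
grip_force: 0.0
```

pendant(
  ticks=[
    {"trans": [-0.02, 0, 0]},
    {},
    {},
  ],
)

```text
time_s: 21.85
eef_pos: [0.5383, -0.307, 0.2854]
eef_rot: [-0.001, 0.626, 0.78, 0.0]
ft_force: [-0.6, 0.2, 0.1]
width: 0.45
grip_force: 0.0
```

```bash
python3 snap.py w6
python3 - <<'E'
from fit import *
p=np.load("case.npy");C=L("w6");S=cam("scene")
im=cv2.imread("pics/w6.png");sc=camrig.grab_frame("scene")[:,:,::-1].copy()
for I,Q in((im,C),(sc,S)):
    for c in([(-70,80,62),(70,80,62),(70,-80,62),(-70,-80,62)],[(-92,-53,71),(-16,-53,71),(-16,-37,71),(-92,-37,71)]):
        cv2.polylines(I,[(proj(Q,X(p,c))*16+8).astype(np.int32)],True,(0,255,255),1,cv2.LINE_AA,4)
a=im[:260,130:450];b=cv2.resize(sc[160:290,240:400],(320,260),interpolation=2)
cv2.imwrite("pics/o4.png",np.hstack([a,b]))
E
```

```text
[ 0.53832021 -0.30697169  0.28542547] [-7.12937455e-04  6.26181633e-01  7.79676883e-01  1.12604970e-04] 21.85 0.016807975915327778
```

View pics/o4.png

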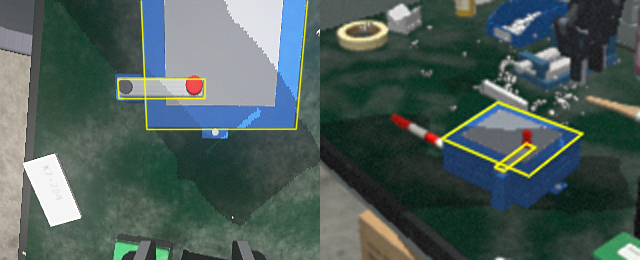

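Both views match the overlay: the lid is shut at 62 mm and the latch bar lies straight across it, knob at (194,86) in the left half. The robot is clear of everything.

```bash
python3 -c "
from station import bot, camrig, sensors, ticket
print(ticket.hand_in())"
```

```text
the job is handed in; nothing more can be done
None
```

The plug gauge lies flat in the foam recess, the lid is fully shut, and the latch was then swung to its stop straight across the lid; I handed the job in at about 22 s with the robot clear.

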